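Turn the specimen carousel to the pointer and hold it

ROBOT

A 6-joint arm with a two-finger parallel gripper is mounted at the origin on the work surface. World frame = base frame: x ahead of the robot, y to its left, z up, the work surface at z = 0. Lengths are in m, angles in rad, forces in N, time in s.
With the tool pointing down it reaches from about 0.375 to 0.925 m from the base axis. Payload 5.7 kg.
Tool frame: the origin (TCP) lies at the very end of the fingers, on their centre line; the grasp point (between the pads) lies 19 mm behind it; x points along the fingers, z is the direction in which the jaws open and shut, and the axes are right-handed (so a half turn about x gives the same grasp; the last joint's range is limited). The gripper opens to 88 mm and grips with 3 to 60 N. Pads are 20 mm wide; open, the fingers measure 115 mm over their backs; the gripper's body (75 mm by 178 mm) begins 61 mm behind the grasp point.
Start: joints at [1.144, 0.359, 1.51, -0, 1.272, -0.115], TCP at [0.184, 0.571, 0.223] pointing down, gripper open.
Joint ranges: [-2.97, 2.97], [-1.01, 2.36], [0.21, 2.38], [-0.96, 4.11], [0.2, 2.71], [-2.98, 2.98]. Speed limits (rad/s): [2.39, 2.39, 3.14, 3.14, 3.14, 3.14].

INTERFACE

Orientations are given as a rotation vector (axis times angle).
In Python, from workcell import manip gives the robot as it stands. The module is installed in compiled form; this text tells all that it offers.
- The arm moves only by the shell command python3 -m pendant 'ROWS' [FORCE]. ROWS is text: rows parted by semicolons, each of 5 numbers parted by spaces: the shift along the tool's x, y, z in units of 400 mm (1.0 is 400 mm), then the turn about the tool's x in units of 180 degrees (1.0 is 180 degrees), then the closure, from -1 (fully open) to 1 (shut), so that 0 is half open. In form: dx dy dz roll fingers; .... A call has 1 to 10 rows; each row is the pose to reach, as a shift and turn from the pose measured when the call began, along the tool's axes at that moment, turning the shorter way round; what a row does not reach only later rows make up. A row lasts 1/10 s, in which the tool goes at most 50 mm and 8.59 degrees, less where a joint would pass 70% of its speed; a pose out of reach is approached as far as the arm can. A call with a number of a shift or a turn outside -1 to 1 is refused whole. A call with a gripper value outside its range is refused whole. The fingers move at their own pace and stop on an object; FORCE is the grip in N (left out, the last holds). Time passes only in rows, so rows that repeat a pose let the fingers close. It gives the time, the measured TCP pose, the force and the opening at its end, in the units of the state.
- manip.sense(): the state, without advancing time (a new reading comes with each control period).
- manip.camera(name): name is "side" or "top"; returns a dict with "pixels" (400x640x3 uint8, blue, green, red), "intrinsics" (3x3 intrinsics, pixels), "D" ([k1, k2, p1, p2, k3] as OpenCV has them; the pictures are not rectified), "cam_to_world" (4x4, takes a point from camera to world coordinates). Camera axes: x right, y down, z forward; pixel columns grow to the right and rows downward; lengths in m; the calibration is good to about 2 mm. A picture is of the moment at which its call begins. There is no depth.
- manip.close_job(): hands the job in, once; it reports no verdict.
Trained networks look in a picture, given as the dict that the camera call returned (one of the last four; its "shot" number tells which), for a name from the list of things; names that differ only in an ending like _2 or _b are one class to them, and where a whole thing is asked for, a point or a joint stands for the part that bears it (a point fixed in the world has none). Each returns a list of dicts, best first, with "confidence" (0 to 1); they miss things now and then, are a little off and sometimes report something else, mostly with a low value. They report only what shows in the picture. A call takes as long as a camera call.
- manip.boxes_of(thing, picture): "xyz" ([x, y, z] in m, in the coordinates of the camera as it stood for that picture, good to about 4 mm: the middle of the surface that is visible of it).
- manip.mark_of(thing, picture): "xyz" ([x, y, z] in m, in the coordinates of the camera as it stood for that picture, good to about 4 mm: a listed point, or the origin of a listed thing).
The state is a dict: "time": time; "joint_positions": joint angles; "qd": joint speeds; "joint_efforts": joint torques, N m; "ee_pos": TCP position; "tcp_rot": TCP orientation; "ft_force": force on the tool from outside, world axes, zero at the start; "moment": the same for the moment, N m; "grip_width": finger opening in m.
Only numpy, scipy, OpenCV 4.12 (cv2) and the standard library are available. Lean on these libraries where they do the work, as an engineer would, in place of code of your own. Each camera call takes 0.05 s, during which the arm holds its last target.

TASK

Swing the cam lever beside the specimen carousel from upright fully outward to free the brake, then turn the carousel until the tall jar with the round stopper stands squarely in front of the pointer post on the base. Finish while still gripping the carousel (or a jar on it) so that it stays still there, with the brake left off. Leave the other things on the bench where they are.

Things in the scene. Friction and masses are not known exactly. Their poses are not given: they have to be found in the camera images.
- carousel_base: Fixed grey round base, 284 mm across, 12 mm thick; origin under its centre, on the carousel's vertical axis, z up. Its -x side has a 34 mm wide tongue with the steel pointer post (12 x 10 mm, 150 mm from the axis, top 60 mm above the bench); its +y side has the two cheeks holding the brake lever (50 mm over the cheeks, tops 42 mm above the bench).
- carousel: White turntable, 250 mm across, top 34 mm above the bench; turns either way, lightly, once the brake is off. Origin on its vertical axis at bench height; its x axis points to the tall jar. Fixed on it every 60 degrees at 85 mm from the axis: the tall jar, four short lidded jars (50 mm across, tops 96 mm above the bench) and, opposite the tall jar, an open clear cup (52 mm across, top 79 mm).
- tall_jar (a point): The tall jar, fixed to the turntable: glass body 50 mm across, lid top 76 mm above its origin, and on it an upright smooth round stopper 26 mm in diameter, from 76 to 118 mm above its origin (110 to 152 mm above the bench), to be gripped from above; it can swivel between the fingers. The only jar with a stopper and the tallest. Origin under its centre, z up.
- front_mark (a point): Fixed point in front of the pointer post, on the line from the carousel's axis to the post, 85 mm from the axis and 34 mm above the bench: where the origin of the tall jar must come.
- brake_lever (a joint): Angle of the cam lever (rad): about 0 = upright, brake on (the cam pinches the rim of the turntable and holds it; forcing it takes 20 N or so at the jars); it swings outward, away from the carousel, to 1.1 = its stop, brake off. The brake lets go by about 0.5. Stiff: needs about 2 to 4 N at the grip and stays where it is left.
- lever_grip (a point): Point in the upper half of the cam lever's black square grip (14 x 14 mm, 42 mm long), 78 mm from the pivot and 14 mm below the lever's free end. Upright it is 104 mm above the bench.
- lever_pivot (a point): Centre of the cam lever's pivot, on the fixed base, 150 mm from the carousel's axis on the base's +y side and 26 mm above the bench. The pivot's axis is level and along the base's x axis; the lever swings towards the base's +y.
- forceps: Bystander: steel forceps 130 mm long lying on the bench; origin at the middle.
- fine_forceps: Bystander: steel forceps 110 mm long lying on the bench; origin at the middle.
- dish: Bystander: open glass dish 90 mm across, 16 mm high; origin under its centre.
- cup: Bystander: open clear plastic cup 76 mm across, 75 mm high; origin under its centre.
- vial: Bystander: small jar 32 mm across, 60 mm high; origin under its centre.
- loupe: Bystander: round hand lens 68 mm across with an 85 mm long black handle, 10 mm high, lying flat; origin under the lens.

How it is judged:
By the outcome, as a careful person would: the job done as asked, in the order asked, and still so for the second after the job is handed in, while the arm keeps its last pose, push and grip.
It also fails if it takes over 58 s, if anything falls off the work surface, if the arm or the gripper's body presses on something with over 40 N, if the wrist force passes 120 N, or if a joint passes its speed limit or range.

## Working session

There is one attempt and no reset: what is moved stays moved. The work goes in short steps, Python scripts to look and compute and a shell command to move; the robot and the scene stay as the last step left them, time stands still between calls to the robot, and variables do not carry over. Pictures are saved under pics/ and viewed, and the job is handed in when it is done.

```bash
mkdir -p pics; cat > h.py <<'E'
import numpy as np, cv2
from workcell import manip
from scipy.spatial.transform import Rotation as R
def w(p,pic): 
    T=np.array(pic["cam_to_world"]); return T[:3,:3]@np.array(p)+T[:3,3]
def proj(P,pic):
    T=np.linalg.inv(np.array(pic["cam_to_world"]))
    r,_=cv2.Rodrigues(T[:3,:3]); q,_=cv2.projectPoints(np.array(P,float).reshape(-1,3),r,T[:3,3],np.array(pic["intrinsics"],float),np.array(pic["D"],float)); return q[:,0]
def totool(p):
    s=manip.sense(); return R.from_rotvec(s["tcp_rot"]).inv().apply(np.array(p)-s["ee_pos"])/0.4
E
python3 - <<'E'
from h import *
s=manip.sense(); print({k:np.round(v,3) for k,v in s.items()}); print(R.from_rotvec(s["tcp_rot"]).as_matrix().round(3))
for n in ("side","top"):
    p=manip.camera(n); cv2.imwrite(f"pics/{n}0.png",p["pixels"])
    print(n,np.round(p["cam_to_world"],3).tolist())
    for t in ["carousel_base","carousel","tall_jar","front_mark","lever_grip","lever_pivot","forceps","fine_forceps","dish","cup","vial","loupe"]:
        print(t,[(np.round(w(d["xyz"],p),3).tolist(),round(d["confidence"],2)) for d in manip.mark_of(t,p)[:2]])
    print([(d) for d in manip.boxes_of("brake_lever",p)[:2]])
E
```

```text
{'time': np.float64(0.0), 'joint_positions': array([ 1.144,  0.36 ,  1.511,  0.   ,  1.272, -0.115]), 'qd': array([ 0.001,  0.001,  0.   ,  0.001, -0.001,  0.   ]), 'joint_efforts': array([-1.0000e-03, -5.1536e+01, -2.7073e+01,  6.7000e-02,  3.5000e-02,
       -0.0000e+00]), 'ee_pos': array([0.184, 0.57 , 0.222]), 'tcp_rot': array([-0.977,  1.342,  0.976]), 'ft_force': array([-0.305, -0.278, -0.646]), 'moment': array([ 0.005,  0.019, -0.041]), 'grip_width': np.float64(0.088)}
[[-0.001 -0.952  0.307]
 [-0.002  0.307  0.952]
 [-1.     0.    -0.002]]
side [[0.887, -0.321, 0.333, 0.278], [-0.462, -0.606, 0.648, -0.587], [-0.006, -0.728, -0.685, 0.629], [0.0, 0.0, 0.0, 1.0]]
carousel_base [([0.544, 0.01, 0.001], 0.87)]
carousel [([0.54, 0.008, 0.002], 0.95), ([0.567, -0.241, -0.001], 0.66)]
tall_jar [([0.628, 0.009, 0.031], 0.7)]
front_mark [([0.456, 0.029, 0.031], 0.56)]
lever_grip [([0.582, 0.156, 0.102], 0.62)]
lever_pivot [([0.583, 0.154, 0.025], 0.81)]
forceps [([0.414, -0.215, -0.005], 0.79)]
fine_forceps [([0.318, -0.058, -0.001], 0.69)]
dish []
cup [([0.743, 0.134, -0.003], 0.65)]
[... 233 characters left out ...]
], [0.005, -0.06, -0.998, 0.894], [0.0, 0.0, 0.0, 1.0]]
carousel_base [([0.539, 0.01, -0.001], 0.89)]
carousel [([0.542, 0.008, 0.0], 0.67), ([0.626, 0.003, 0.034], 0.49)]
tall_jar []
front_mark [([0.457, 0.035, 0.034], 0.64), ([0.323, -0.056, -0.001], 0.29)]
lever_grip [([0.416, -0.213, -0.002], 0.74), ([0.318, -0.053, 0.001], 0.72)]
lever_pivot [([0.58, 0.152, 0.028], 0.65)]
forceps [([0.416, -0.213, -0.0], 0.65)]
fine_forceps [([0.321, -0.057, -0.002], 0.47)]
dish [([0.475, 0.236, -0.0], 0.9), ([0.743, 0.137, 0.0], 0.39)]
cup [([0.744, 0.138, -0.002], 0.72)]
vial [([0.674, -0.19, 0.004], 0.76)]
loupe [([0.568, -0.241, 0.001], 0.66)]
[{'xyz': [-0.2284, -0.015, 0.8571], 'confidence': 0.58}]
```

View pics/side0.png

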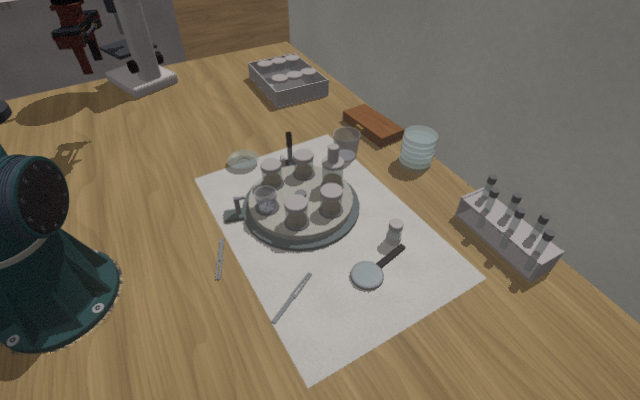

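View pics/top0.png

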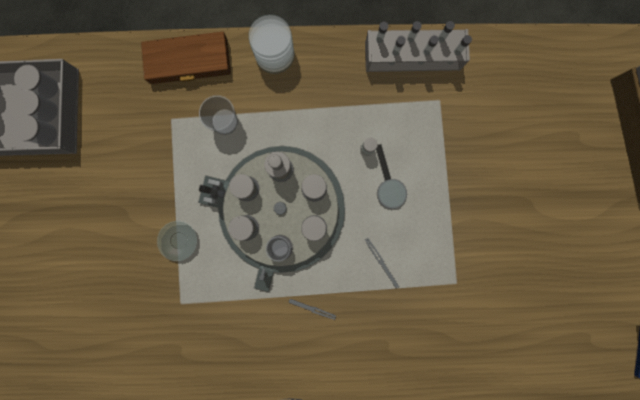

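The side view shows the lever upright at about (290,145), the tall jar at (333,165) and the pointer at (238,208). The top view shows the lever at (210,190), the post at (265,278) and the stopper at (278,165). The measured points fit the given geometry, so next I average a few more shots and compute the approach to the lever.

```bash
cat > est.py <<'E'
from h import *
acc={}
for k in range(3):
  for n in ("side","top"):
    p=manip.camera(n)
    for t in ["carousel_base","tall_jar","front_mark","lever_grip","lever_pivot"]:
        z={"tall_jar":.034,"front_mark":.034,"lever_pivot":.026,"lever_grip":.104}.get(t,0)
        for d in manip.mark_of(t,p):
            q=w(d["xyz"],p)
            if d["confidence"]>.3 and abs(q[2]-z)<.012: acc.setdefault((t,n),[]).append(q)
for k,v in acc.items(): print(k,len(v),np.median(v,0).round(4))
E
python3 est.py; python3 - <<'E'
from h import *
for P in [(.581,.155,.2),(.581,.155,.13),(.581,.155,.085)]: print(totool(P).round(3))
E
```

```text
('carousel_base', 'side') 3 [0.5429 0.0084 0.0023]
('tall_jar', 'side') 3 [0.6292 0.0091 0.0336]
('front_mark', 'side') 3 [0.4586 0.0299 0.0303]
('lever_grip', 'side') 3 [0.579  0.1567 0.1014]
('lever_pivot', 'side') 3 [0.5836 0.1516 0.0246]
('carousel_base', 'top') 3 [0.5389 0.0103 0.0023]
('tall_jar', 'top') 4 [0.6252 0.006  0.0359]
('front_mark', 'top') 3 [0.4563 0.0313 0.0351]
('lever_grip', 'top') 3 [0.5794 0.1584 0.1053]
('lever_pivot', 'top') 3 [0.5799 0.1539 0.0288]
[ 0.057 -1.264 -0.685]
[ 0.232 -1.264 -0.685]
[ 0.344 -1.264 -0.685]
```

```bash
python3 -m pendant '0 -0.125 -0.068 0.047 -1; 0 -0.23 -0.125 0.095 -1; 0 -0.33 -0.18 0.14 -1; 0 -0.44 -0.24 0.19 -1; 0 -0.55 -0.30 0.235 -1; 0 -0.66 -0.36 0.28 -1; 0 -0.77 -0.42 0.33 -1; 0 -0.88 -0.48 0.375 -1; 0 -0.99 -0.54 0.42 -1; 0 -1 -0.545 0.465 -1' 20
python3 - <<'E'
from h import *
s=manip.sense();M=R.from_rotvec(s["tcp_rot"]).as_matrix();print(M.round(3),s["joint_positions"])
print("zang",np.degrees(np.arctan2(M[1,2],M[0,2])))
for P in [(.580,.155,.2),(.580,.155,.13),(.580,.155,.085)]: print(totool(P).round(3))
E
```

```text
time: 4.2
ee_pos: [0.5021, 0.2369, 0.2229]
tcp_rot: [0.166, 1.561, -0.167]
ft_force: [-0.3, 0.3, 0.3]
grip_width: 0.0876
[[ 0.003  0.211  0.978]
 [-0.001  0.978 -0.211]
 [-1.    -0.001  0.003]] [ 0.31786076  0.29331432  1.60909325 -0.00228249  1.23684533  0.53087556]
zang -12.162067088353414
[ 0.058 -0.159  0.233]
[ 0.233 -0.159  0.233]
[ 0.346 -0.159  0.232]
```

```bash
python3 -m pendant '0 -0.08 0.116 0.016 -1; 0 -0.159 0.233 0.016 -0.5; 0.06 -0.159 0.233 0.016 -0.3; 0.15 -0.159 0.233 0.016 -0.3; 0.23 -0.159 0.233 0.016 -0.3; 0.23 -0.159 0.233 0.016 -0.3' 20
python3 - <<'E'
from h import *
s=manip.sense();M=R.from_rotvec(s["tcp_rot"]).as_matrix();print("zang",np.degrees(np.arctan2(M[1,2],M[0,2])))
for P in [(.580,.155,.13),(.580,.155,.085)]: print(totool(P).round(3))
for n in ("side","top"):
    p=manip.camera(n); cv2.imwrite(f"pics/{n}1.png",cv2.resize(p["pixels"][60:260,150:470],None,fx=2.4,fy=2.4))
E
```

```text
time: 4.8
ee_pos: [0.5766, 0.154, 0.1271]
tcp_rot: [0.204, 1.566, -0.209]
ft_force: [-0.8, 0.1, -0.6]
grip_width: 0.0573
zang -15.084745261188655
[-0.007  0.004  0.007]
[0.105 0.005 0.008]
```

View pics/side1.png

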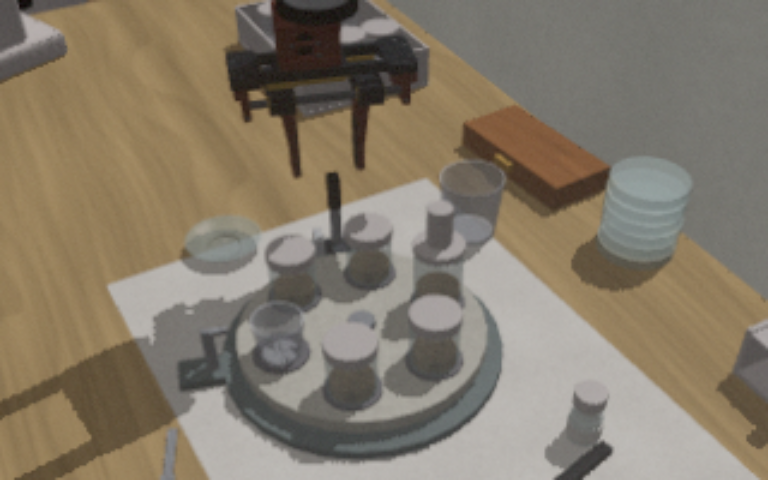

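View pics/top1.png

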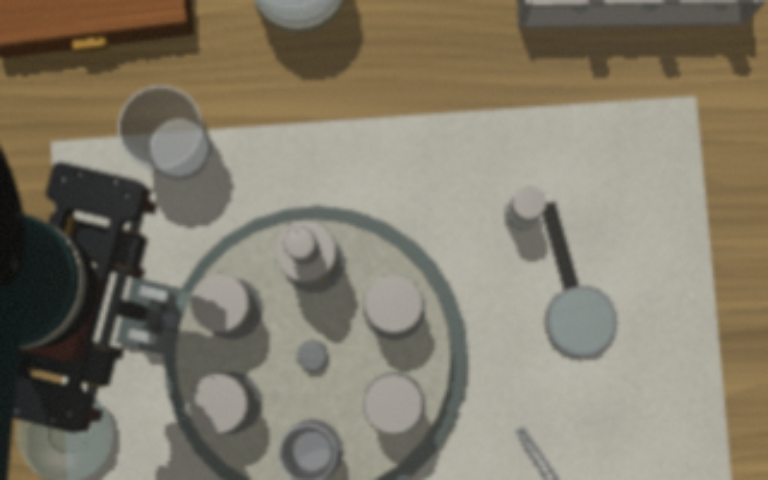

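The side view shows the lever tip at (333,175), midway between the fingertips at (295,175) and (360,168). I go down and grip it.

```bash
python3 -m pendant '0.05 0.005 0.008 0 -0.3; 0.106 0.005 0.008 0 -0.3; 0.106 0.005 0.008 0 0.2; 0.106 0.005 0.008 0 1; 0.106 0.005 0.008 0 1; 0.106 0.005 0.008 0 1;0.106 0.005 0.008 0 1' 15
python3 - <<'E'
from h import *
s=manip.sense();print(s["ft_force"])
# follow arc about pivot
c=np.array([.541,.0093]);u=np.array([np.cos(np.radians(75)),np.sin(np.radians(75))])
piv=c+.15*u
p0=s["ee_pos"]
for a in (.1,.3,.5,.7,.9,1.0,1.1,1.16):
    P=p0+np.r_[.078*np.sin(a)*u,.078*(np.cos(a)-1)]; print(a,P.round(3),totool(P).round(3))
E
```

```text
time: 5.6
ee_pos: [0.5842, 0.1562, 0.09]
tcp_rot: [0.205, 1.557, -0.206]
ft_force: [-0.9, 0.5, -0.7]
grip_width: 0.0208
[-0.86687261  0.4802817  -0.66715565]
0.1 [0.586 0.164 0.09 ] [ 0.001  0.019 -0.   ]
0.3 [0.59  0.178 0.087] [ 0.009  0.058 -0.   ]
0.5 [0.594 0.192 0.08 ] [ 0.024  0.093 -0.   ]
0.7 [0.597 0.205 0.072] [ 0.046  0.126 -0.   ]
0.9 [0.6   0.215 0.061] [ 0.074  0.153 -0.   ]
1.0 [0.601 0.22  0.054] [ 0.09   0.164 -0.   ]
1.1 [0.602 0.223 0.047] [ 0.107  0.174 -0.001]
1.16 [0.603 0.225 0.043] [ 0.117  0.179 -0.001]
```

```bash
python3 -m pendant '0.01 0 0 0 1; 0.01 0 0 0 1; 0.01 0 0 0 1' 15
python3 - <<'E'
from h import *
s=manip.sense();print(s["ft_force"])
u=np.array([np.cos(np.radians(75)),np.sin(np.radians(75))])
p0=s["ee_pos"]
for a in (.1,.3,.5,.7,.9,1.0,1.1,1.16):
    P=p0+np.r_[.078*np.sin(a)*u,.078*(np.cos(a)-1)]; print(a,P.round(3),totool(P).round(3))
E
```

```text
time: 5.9
ee_pos: [0.5824, 0.1566, 0.0866]
tcp_rot: [0.206, 1.561, -0.207]
ft_force: [-6.0, 1.7, 9.8]
grip_width: 0.0136
[-6.04982677  1.70643669  9.83179084]
0.1 [0.584 0.164 0.086] [ 0.001  0.019 -0.   ]
0.3 [0.588 0.179 0.083] [ 0.009  0.058 -0.   ]
0.5 [0.592 0.193 0.077] [ 0.024  0.093 -0.   ]
0.7 [0.595 0.205 0.068] [ 0.046  0.126 -0.   ]
0.9 [0.598 0.216 0.057] [ 0.074  0.153 -0.   ]
1.0 [0.599 0.22  0.051] [ 0.09   0.164 -0.   ]
1.1 [0.6   0.224 0.044] [ 0.106  0.174 -0.   ]
1.16 [0.601 0.226 0.04 ] [ 0.117  0.179 -0.   ]
```

```bash
python3 -m pendant '0.001 0.02 0 0 1; 0.004 0.04 0 0 1; 0.009 0.058 0 0 1; 0.016 0.076 0 0 1; 0.024 0.093 0 0 1; 0.034 0.11 0 0 1; 0.046 0.126 0 0 1; 0.060 0.14 0 0 1; 0.074 0.153 0 0 1; 0.09 0.164 0 0 1' 15
python3 - <<'E'
from h import *
s=manip.sense();print(s["ft_force"])
for P in [(.599,.220,.051),(.6,.224,.044),(.601,.226,.04),(.602,.228,.036)]: print(totool(P).round(3))
E
```

```text
time: 6.9
ee_pos: [0.6001, 0.2223, 0.0507]
tcp_rot: [0.208, 1.559, -0.204]
ft_force: [-2.7, 4.9, 7.1]
grip_width: 0.0141
[-2.6758928   4.90011942  7.10071297]
[-0.001 -0.006 -0.001]
[ 0.017  0.004 -0.001]
[ 0.027  0.009 -0.   ]
[0.037 0.015 0.001]
```

```bash
python3 -m pendant '0.01 0.003 0 0 1; 0.018 0.006 0 0 1; 0.027 0.009 0 0 1; 0.036 0.012 0 0 1; 0.036 0.012 0 0 1; 0.036 0.012 0 0 1' 15
python3 - <<'E'
from h import *
s=manip.sense();print(s["ft_force"])
for n in ("side",):
    p=manip.camera(n); cv2.imwrite(f"pics/{n}2.png",cv2.resize(p["pixels"][60:260,150:470],None,fx=2.4,fy=2.4))
    print([(w(d["xyz"],p).round(3),d["confidence"]) for d in manip.mark_of("lever_grip",p)])
E
```

```text
time: 7.5
ee_pos: [0.6021, 0.2296, 0.0365]
tcp_rot: [0.212, 1.558, -0.202]
ft_force: [-0.8, 8.6, 3.3]
grip_width: 0.0136
[-0.77729244  8.55866369  3.32392629]
[(array([0.598, 0.222, 0.066]), 0.71)]
```

View pics/side2.png

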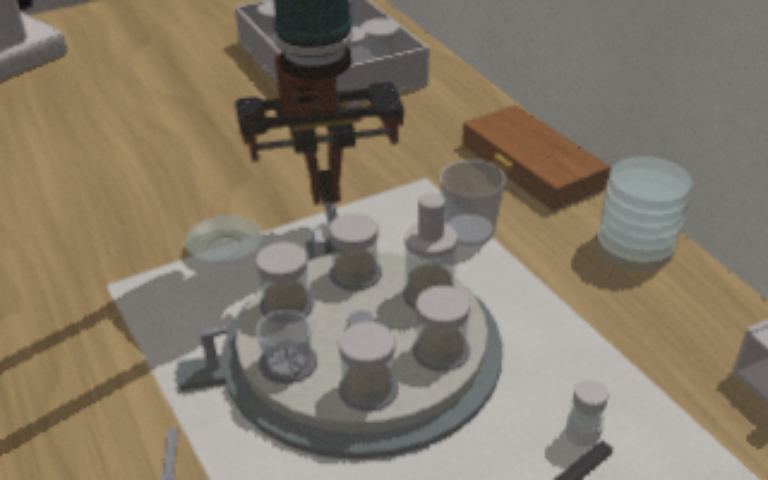

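The stopper moved from (440,215) to (430,205), so the carousel is already turning and the brake is off. I push the lever a little further to confirm its stop.

```bash
python3 -m pendant '0.012 -0.003 0 0 1; 0.022 -0.006 0 0 1; 0.022 -0.006 0 0 1; 0.022 -0.006 0 0 1' 15
python3 - <<'E'
from h import *
for n in ("side","top"):
    p=manip.camera(n); cv2.imwrite(f"pics/{n}3.png",cv2.resize(p["pixels"][60:260,150:470],None,fx=2.4,fy=2.4))
    for t in ["tall_jar","lever_grip"]: print([(w(d["xyz"],p).round(3),d["confidence"]) for d in manip.mark_of(t,p)])
E
```

```text
time: 8.0
ee_pos: [0.6026, 0.2306, 0.0287]
tcp_rot: [0.216, 1.556, -0.199]
ft_force: [-3.3, 10.6, 10.4]
grip_width: 0.0141
[]
[(array([0.6  , 0.225, 0.059]), 0.64)]
[(array([0.626, 0.02 , 0.032]), 0.57)]
[(array([0.597, 0.224, 0.064]), 0.77), (array([ 0.417, -0.211, -0.002]), 0.16)]
```

View pics/side3.png

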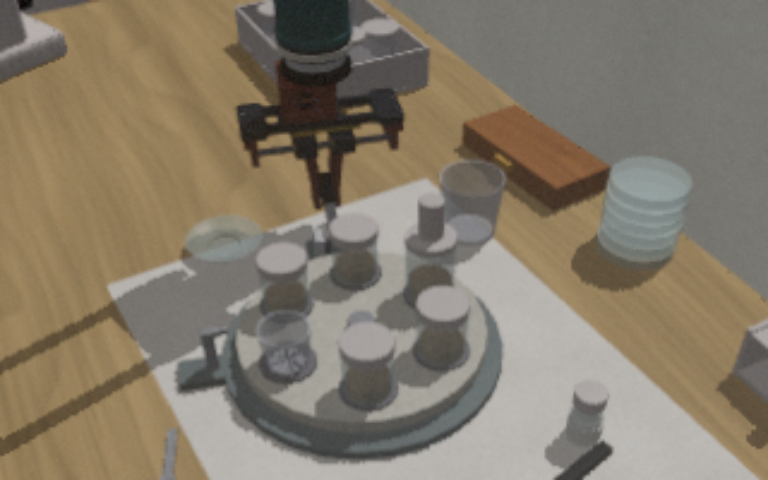

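The side view shows the lever lying outward at (328,220) with the force rising against its stop. The grip is seen at about (0.599,0.224,0.061), which matches an angle of 1.1. I release it and go up.

```bash
python3 -m pendant '0 0 0 0 0; 0 0 0 0 -0.2; 0 0 0 0 -0.2; -0.12 0 0 0 -0.2; -0.24 0 0 0 -0.2; -0.36 0 0 0 -0.2; -0.36 -0.06 0 -0.047 -0.2; -0.36 -0.17 0 -0.095 -0.2; -0.36 -0.29 0 -0.14 -0.2; -0.36 -0.4 0 -0.19 -0.2' 20
python3 - <<'E'
from h import *
s=manip.sense();M=R.from_rotvec(s["tcp_rot"]).as_matrix();print("zang",np.degrees(np.arctan2(M[1,2],M[0,2])),s["joint_positions"])
acc=[]
for n in ("side","top","side","top"):
    p=manip.camera(n); cv2.imwrite(f"pics/{n}4.png",cv2.resize(p["pixels"][60:260,150:470],None,fx=2.4,fy=2.4))
    for t in ["tall_jar","lever_grip"]: print(n,t,[(w(d["xyz"],p).round(3),d["confidence"]) for d in manip.mark_of(t,p)])
for P in [(.625,.021,.175),(.625,.021,.114)]: print(totool(P).round(3))
E
```

```text
time: 9.3
ee_pos: [0.5592, 0.0735, 0.1706]
tcp_rot: [-0.251, 1.548, 0.264]
ft_force: [1.1, -0.5, -0.4]
grip_width: 0.0526
zang 18.82602069240684 [ 1.64182191e-03  3.56765637e-01  1.65685654e+00  1.07156214e-02
  1.12210597e+00 -3.31585698e-01]
side tall_jar [(array([0.629, 0.026, 0.03 ]), 0.78)]
side lever_grip [(array([0.597, 0.224, 0.059]), 0.45), (array([ 0.672, -0.188, -0.001]), 0.33)]
top tall_jar [(array([0.626, 0.02 , 0.036]), 0.95)]
top lever_grip []
side tall_jar [(array([0.631, 0.027, 0.034]), 0.87), (array([ 0.567, -0.234, -0.004]), 0.33)]
side lever_grip [(array([0.597, 0.225, 0.061]), 0.47)]
top tall_jar [(array([0.627, 0.02 , 0.034]), 0.68)]
top lever_grip []
[-0.011 -0.182  0.11 ]
[ 0.142 -0.184  0.108]
```

View pics/side4.png

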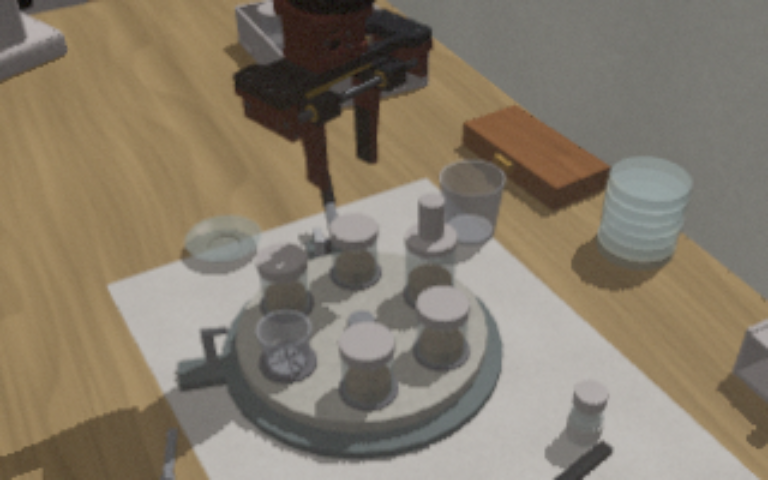

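```bash
python3 -m pendant '-0.02 -0.08 0.05 -0.047 -0.2; -0.02 -0.182 0.114 -0.095 -0.2; -0.02 -0.182 0.114 -0.14 -0.2; -0.02 -0.182 0.114 -0.19 -0.2; -0.02 -0.182 0.114 -0.235 -0.2; -0.02 -0.182 0.114 -0.28 -0.2; -0.02 -0.182 0.114 -0.31 -0.2; -0.02 -0.182 0.114 -0.31 -0.2' 20
python3 - <<'E'
from h import *
s=manip.sense();M=R.from_rotvec(s["tcp_rot"]).as_matrix();print("zang",np.degrees(np.arctan2(M[1,2],M[0,2])),s["joint_positions"])
for n in ("side","top"):
    p=manip.camera(n); cv2.imwrite(f"pics/{n}5.png",cv2.resize(p["pixels"][60:260,150:470],None,fx=2.4,fy=2.4))
    print(manip.boxes_of("tall_jar",p)[:1], proj([s["ee_pos"]],p))
for P in [(.6255,.022,.175),(.6255,.022,.114)]: print(totool(P).round(3))
E
```

```text
time: 10.7
ee_pos: [0.6266, 0.0221, 0.1785]
tcp_rot: [-1.0, 1.315, 1.008]
ft_force: [-0.5, 0.0, -0.2]
grip_width: 0.0527
zang 74.38427510253236 [-0.08156231  0.43402861  1.50607637  0.01176119  1.19648907 -1.38406904]
[{'xyz': [-0.0349, -0.0016, 0.863], 'confidence': 0.89}] [[329.66464316 132.07990297]]
[{'xyz': [-0.0485, 0.0399, 0.8577], 'confidence': 0.87}] [[264.15054196 158.0573158 ]]
[ 0.009  0.003 -0.001]
[ 0.161  0.003 -0.002]
```

View pics/side5.png

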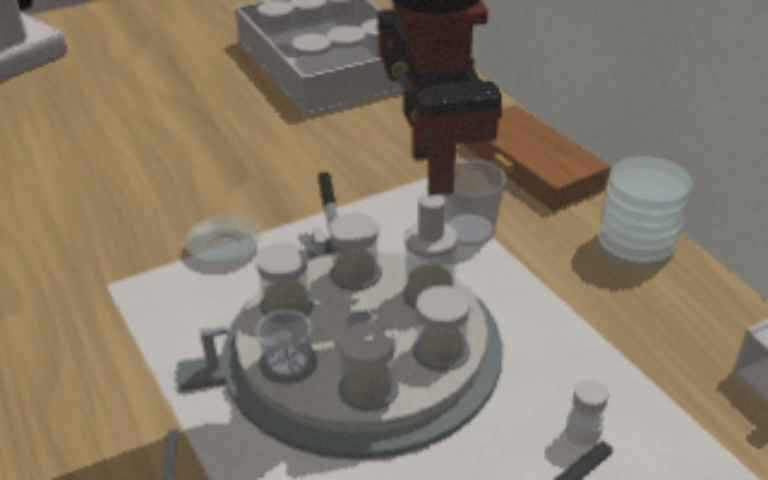

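View pics/top5.png

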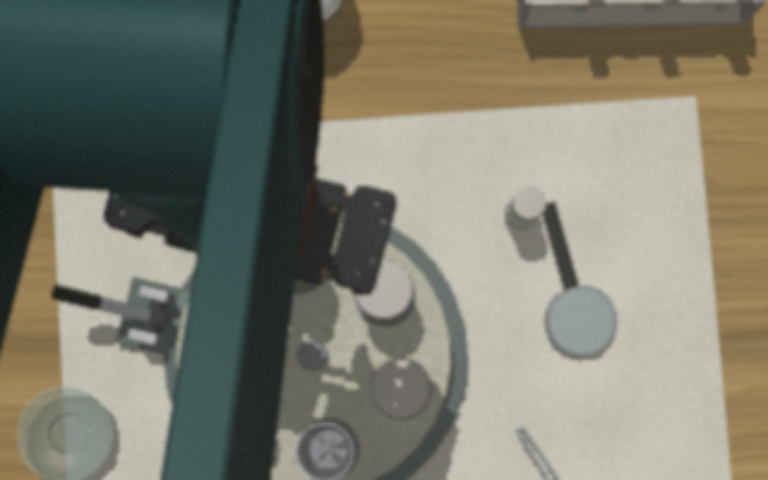

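The top view shows the lever lying fully outward, its grip at crop (75,297). In the side view the finger is directly over the stopper at crop (432,205). I descend and grip.

```bash
python3 -m pendant '0.06 0.003 -0.002 0 -0.2; 0.12 0.003 -0.002 0 -0.2; 0.161 0.003 -0.002 0 -0.2; 0.161 0.003 -0.002 0 0; 0.161 0.003 -0.002 0 1; 0.161 0.003 -0.002 0 1; 0.161 0.003 -0.002 0 1; 0.161 0.003 -0.002 0 1' 20
python3 - <<'E'
from h import *
s=manip.sense(); print(s["ft_force"].round(1),s["moment"].round(2))
E
```

```text
time: 11.7
ee_pos: [0.6266, 0.022, 0.1154]
tcp_rot: [-1.0, 1.314, 1.005]
ft_force: [0.5, 0.2, 3.5]
grip_width: 0.0257
[0.5 0.2 3.5] [-0.33  0.05  0.03]
```

```bash
cat > arc.py <<'E'
from h import *
import sys
C=np.array([.541,.0093]); off=np.array([.0015,0.0002])
s=manip.sense(); p=s["ee_pos"]; d=p[:2]-off-C
a0=np.degrees(np.arctan2(d[1],d[0])); M=R.from_rotvec(s["tcp_rot"]).as_matrix()
rad=d/np.linalg.norm(d); tan=np.array([-rad[1],rad[0]]); f=s["ft_force"][:2]
print("ang",a0.round(2),"r",np.linalg.norm(d).round(4),"zang",np.degrees(np.arctan2(M[1,2],M[0,2])).round(1),"f rad/tan",(f@rad).round(1),(f@tan).round(1),"fz",s["ft_force"][2].round(1),s["moment"].round(2),s["grip_width"])
for k in [float(x) for x in sys.argv[1].split(",")]:
    a=np.radians(k); P=np.r_[C+off+.085*np.array([np.cos(a),np.sin(a)]),.1145]; print(k,totool(P).round(3))
E
python3 arc.py 12,16,20,24,28,32,36,40,44,48
```

```text
ang 8.45 r 0.085 zang 74.2 f rad/tan 0.5 0.2 fz 3.5 [-0.33  0.05  0.03] 0.025699731854705324
12.0 [0.002 0.006 0.012]
16.0 [0.003 0.013 0.025]
20.0 [0.003 0.021 0.037]
24.0 [0.003 0.03  0.049]
28.0 [0.003 0.04  0.06 ]
32.0 [0.003 0.051 0.07 ]
36.0 [0.003 0.062 0.08 ]
40.0 [0.003 0.074 0.088]
44.0 [0.003 0.087 0.096]
48.0 [0.003 0.1   0.103]
```

```bash
python3 -m pendant '0.002 0.006 0.012 0 1; 0.003 0.013 0.025 0 1; 0.003 0.021 0.037 0 1; 0.003 0.03 0.049 0 1; 0.003 0.04 0.06 0 1; 0.003 0.051 0.07 0 1; 0.003 0.062 0.08 0 1; 0.003 0.074 0.088 0 1; 0.003 0.087 0.096 0 1; 0.003 0.1 0.103 0 1' 20
python3 arc.py 52,56,60,64,68,72,76,80,84,88
```

```text
time: 12.7
ee_pos: [0.5977, 0.0707, 0.1151]
tcp_rot: [-1.003, 1.318, 1.005]
ft_force: [-5.9, -8.8, 6.8]
grip_width: 0.0255
ang 47.96 r 0.0824 zang 74.3 f rad/tan -10.5 -1.5 fz 6.8 [-1.71  0.85  0.16] 0.025488315421951877
52.0 [0.002 0.011 0.012]
56.0 [0.001 0.025 0.017]
60.0 [0.001 0.039 0.021]
64.0 [0.001 0.053 0.024]
68.0 [0.001 0.068 0.027]
72.0 [0.001 0.083 0.028]
76.0 [0.001 0.098 0.028]
80.0 [0.001 0.113 0.027]
84.0 [0.001 0.127 0.025]
88.0 [0.001 0.142 0.022]
```

```bash
sed -i 's/^C=.*/C=np.array([.5415,.0058]); off=np.array([.0015,0.0002])/' arc.py; python3 arc.py 54,58,62,66,70,74,78
```

```text
ang 49.8 r 0.0847 zang 74.3 f rad/tan -10.6 -1.2 fz 6.8 [-1.71  0.85  0.16] 0.025488315421951877
54.0 [0.001 0.014 0.007]
58.0 [0.001 0.028 0.011]
62.0 [0.001 0.043 0.015]
66.0 [0.001 0.057 0.018]
70.0 [0.001 0.072 0.019]
74.0 [0.001 0.087 0.02 ]
78.0 [0.001 0.102 0.019]
```

```bash
python3 -m pendant '0.001 0.014 0.006 0 1; 0.001 0.028 0.01 0 1; 0.001 0.043 0.014 0 1; 0.001 0.057 0.017 0 1; 0.001 0.072 0.018 0 1; 0.001 0.087 0.019 0 1; 0.001 0.102 0.018 0 1; 0.001 0.102 0.018 0 1' 20
python3 arc.py 82,86,90,94,98,102,106,110,114
python3 - <<'E'
from h import *
s=manip.sense()
for n in ("side","top"):
    p=manip.camera(n); cv2.imwrite(f"pics/{n}6.png",cv2.resize(p["pixels"][60:260,150:470],None,fx=2.4,fy=2.4))
    for t in ("tall_jar","carousel","front_mark"): print(n,t,[w(d["xyz"],p).round(4) for d in manip.mark_of(t,p)[:1]])
E
```

```text
time: 13.5
ee_pos: [0.5606, 0.0919, 0.1151]
tcp_rot: [-0.999, 1.313, 1.006]
ft_force: [2.7, 10.5, 2.1]
grip_width: 0.0254
ang 78.4 r 0.0877 zang 74.3 f rad/tan 10.8 -0.5 fz 2.1 [ 1.4  -0.47  0.19] 0.025406510188277758
82.0 [ 0.001  0.013 -0.008]
86.0 [ 0.001  0.027 -0.011]
90.0 [ 0.001  0.042 -0.014]
94.0 [ 0.001  0.056 -0.019]
98.0 [ 0.001  0.07  -0.024]
102.0 [ 0.001  0.083 -0.031]
106.0 [ 0.     0.096 -0.038]
110.0 [ 0.     0.108 -0.046]
114.0 [ 0.     0.12  -0.055]
side tall_jar [array([0.5704, 0.0949, 0.0347])]
side carousel [array([ 5.379e-01,  6.400e-03, -5.000e-04])]
side front_mark [array([0.4568, 0.0296, 0.0336])]
top tall_jar [array([0.569 , 0.0865, 0.0322])]
top carousel [array([ 0.5428,  0.0123, -0.0015])]
top front_mark [array([0.4531, 0.0318, 0.04  ])]
```

View pics/side6.png

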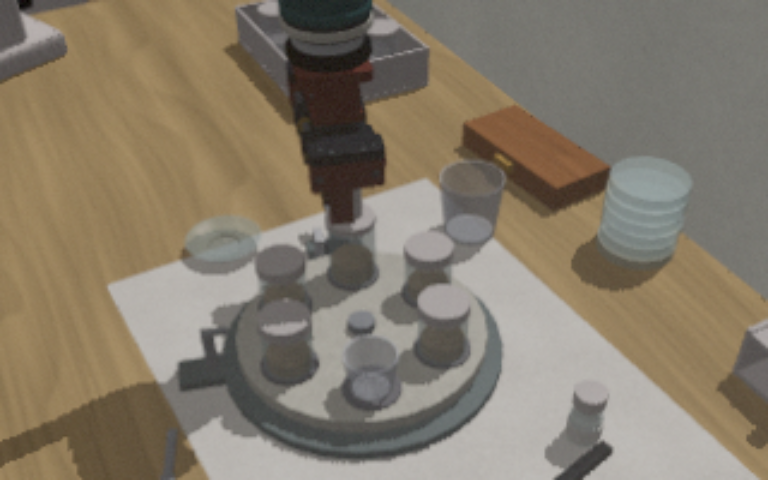

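The detections put the jar at about (0.569,0.090), while the TCP is at (0.5606,0.0919). The stopper has slid about 8 mm along the pads because the jaws were radial there. I open, turn the jaws tangential, and regrip; from then on I roll with the turn.

```bash
python3 -c "
from h import *
print(totool((.5695,.0893,.1145)).round(3))"
python3 -m pendant '0 -0.003 0 0 0; 0 -0.01 -0.002 0 -0.3; 0 -0.022 -0.002 0 -0.5; 0 -0.022 -0.002 0.047 -0.5; 0 -0.022 -0.002 0.095 -0.5; 0 -0.022 -0.002 0.14 -0.5; 0 -0.022 -0.002 0.19 -0.5; 0 -0.022 -0.002 0.235 -0.5; 0 -0.022 -0.002 0.28 -0.5; 0 -0.022 -0.002 0.33 -0.5' 30
python3 - <<'E'
from h import *
s=manip.sense();M=R.from_rotvec(s["tcp_rot"]).as_matrix();print("zang",np.degrees(np.arctan2(M[1,2],M[0,2])))
J=[]
for n in ("side","top","side","top"):
    p=manip.camera(n); cv2.imwrite(f"pics/{n}7.png",cv2.resize(p["pixels"][60:260,150:470],None,fx=2.4,fy=2.4))
    r=[w(d["xyz"],p).round(4) for d in manip.mark_of("tall_jar",p)[:1]]; print(n,r)
E
```

```text
[ 0.002 -0.022 -0.   ]
time: 14.9
ee_pos: [0.5691, 0.0881, 0.1148]
tcp_rot: [-0.196, 1.553, 0.211]
ft_force: [-1.0, -0.3, -0.1]
grip_width: 0.0661
zang 14.866865410871677
side [array([0.5733, 0.0917, 0.0322])]
top [array([0.569 , 0.0874, 0.0338])]
side [array([0.5719, 0.0908, 0.0331])]
top [array([0.5679, 0.088 , 0.0347])]
```

View pics/side7.png

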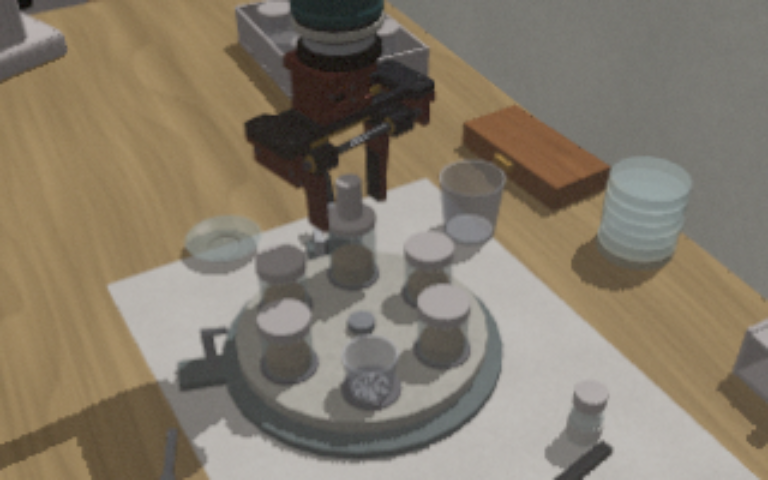

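```bash
python3 -c "
from h import *
print(totool((.5703,.0891,.1145)).round(3))"
python3 -m pendant '0.001 0.003 0.002 0.047 -0.5; 0.001 0.003 0.002 0.095 -0.5; 0.001 0.003 0.002 0.14 -0.5; 0.001 0.003 0.002 0.195 0; 0.001 0.003 0.002 0.195 1; 0.001 0.003 0.002 0.195 1; 0.001 0.003 0.002 0.195 1; 0.001 0.003 0.002 0.195 1;0.001 0.003 0.002 0.195 1' 35
cat > arc2.py <<'E'
from h import *
import sys
C=np.array([.541,.0093])
s=manip.sense(); p=s["ee_pos"]; d=p[:2]-C
a0=np.degrees(np.arctan2(d[1],d[0])); M=R.from_rotvec(s["tcp_rot"]).as_matrix(); za=np.degrees(np.arctan2(M[1,2],M[0,2]))
rad=d/np.linalg.norm(d); tan=np.array([-rad[1],rad[0]]); f=s["ft_force"][:2]; r0=np.linalg.norm(d)
print("ang",a0.round(2),"r",r0.round(4),"zang+90",(za+90).round(1),"f rad/tan",(f@rad).round(1),(f@tan).round(1),"fz",s["ft_force"][2].round(1),s["moment"].round(2),s["grip_width"],s["joint_positions"][5])
for k in [float(x) for x in sys.argv[1].split(",")]:
    a=np.radians(k); P=np.r_[C+.085*np.array([np.cos(a),np.sin(a)]),.1145]; print(k,totool(P).round(4),"roll",round(-(k-90-za)/180,3))
E
python3 arc2.py 74,78,82,86,90,94,98,102,106,110
```

```text
[0.001 0.001 0.003]
time: 16.2
ee_pos: [0.5699, 0.0899, 0.1148]
tcp_rot: [0.279, 1.548, -0.26]
ft_force: [0.9, 0.1, -0.3]
grip_width: 0.0256
ang 70.3 r 0.0856 zang+90 70.3 f rad/tan 0.4 -0.8 fz -0.3 [0.06 0.11 0.09] 0.02556345761280446 0.3665025752719074
74.0 [ 0.0005 -0.002  -0.0137] roll -0.021
78.0 [ 0.0005 -0.0035 -0.0285] roll -0.043
82.0 [ 0.0004 -0.006  -0.0431] roll -0.065
86.0 [ 0.0003 -0.0095 -0.0575] roll -0.087
90.0 [ 0.0002 -0.014  -0.0717] roll -0.109
94.0 [ 0.     -0.0195 -0.0854] roll -0.132
98.0 [-0.0001 -0.0259 -0.0988] roll -0.154
102.0 [-0.0003 -0.0333 -0.1117] roll -0.176
106.0 [-0.0004 -0.0415 -0.124 ] roll -0.198
110.0 [-0.0006 -0.0506 -0.1358] roll -0.221
```

```bash
python3 -m pendant '0 -0.001 -0.014 -0.021 1; 0 -0.003 -0.0285 -0.043 1; 0 -0.005 -0.043 -0.065 1; 0 -0.0085 -0.0575 -0.087 1; 0 -0.013 -0.072 -0.109 1; 0 -0.0185 -0.0855 -0.132 1; 0 -0.025 -0.099 -0.154 1; 0 -0.025 -0.099 -0.154 1' 35
python3 arc2.py 102,106,110,114,118,122,126,130,134,138
```

```text
time: 17.0
ee_pos: [0.5286, 0.0933, 0.1147]
tcp_rot: [-0.105, 1.559, 0.119]
ft_force: [2.3, -2.0, 0.4]
grip_width: 0.0257
ang 98.38 r 0.0849 zang+90 98.2 f rad/tan -2.3 -2.0 fz 0.4 [-0.4   0.55  0.04] 0.02571873113422474 -0.11043968844218101
102.0 [ 0.0004 -0.0002 -0.0134] roll -0.021
106.0 [ 0.0002 -0.0017 -0.0282] roll -0.043
110.0 [ 0.0001 -0.0042 -0.0428] roll -0.066
114.0 [-0.0001 -0.0078 -0.0572] roll -0.088
118.0 [-0.0002 -0.0123 -0.0713] roll -0.11
122.0 [-0.0004 -0.0178 -0.0851] roll -0.132
126.0 [-0.0006 -0.0243 -0.0984] roll -0.155
130.0 [-0.0008 -0.0316 -0.1113] roll -0.177
134.0 [-0.001  -0.0399 -0.1236] roll -0.199
138.0 [-0.0011 -0.049  -0.1354] roll -0.221
```

Radial and tangential forces are now about 2 N, so the turn is following cleanly. I carry on.

```bash
python3 -m pendant '0 0 -0.0135 -0.021 1; 0 -0.0017 -0.028 -0.043 1; 0 -0.0042 -0.043 -0.066 1; 0 -0.008 -0.057 -0.088 1; 0 -0.0123 -0.0713 -0.11 1; 0 -0.018 -0.085 -0.132 1; 0 -0.0243 -0.0984 -0.155 1; 0 -0.0316 -0.1113 -0.177 1; 0 -0.04 -0.1236 -0.2 1; 0 -0.049 -0.1354 -0.221 1' 35
python3 arc2.py 142,146,150,154,158,162,165
```

```text
time: 18.0
ee_pos: [0.4785, 0.0654, 0.1147]
tcp_rot: [-0.651, 1.458, 0.658]
ft_force: [1.8, -2.4, 5.4]
grip_width: 0.0252
ang 138.1 r 0.084 zang+90 138.1 f rad/tan -2.9 0.6 fz 5.4 [-0.94  0.73 -0.18] 0.025196266729144812 -0.8606787280580506
142.0 [ 0.0002  0.002  -0.0145] roll -0.022
146.0 [ 0.      0.0005 -0.0292] roll -0.044
150.0 [-0.0002 -0.0021 -0.0438] roll -0.066
154.0 [-0.0003 -0.0056 -0.0582] roll -0.088
158.0 [-0.0005 -0.0102 -0.0723] roll -0.111
162.0 [-0.0007 -0.0157 -0.0861] roll -0.133
165.0 [-0.0008 -0.0205 -0.0961] roll -0.15
```

```bash
python3 -m pendant '0 0 -0.0145 -0.022 1; 0 -0.001 -0.029 -0.044 1; -0.001 -0.0035 -0.0438 -0.066 1; -0.001 -0.007 -0.058 -0.088 1; -0.001 -0.0115 -0.0723 -0.111 1; -0.001 -0.017 -0.086 -0.133 1; -0.001 -0.021 -0.0945 -0.148 1; -0.001 -0.021 -0.0945 -0.148 1; -0.001 -0.021 -0.0945 -0.148 1' 35
python3 arc2.py 163,164,165,166
python3 - <<'E'
from h import *
for n in ("side","top","side","top","side","top"):
    p=manip.camera(n); cv2.imwrite(f"pics/{n}8.png",cv2.resize(p["pixels"][80:240,180:420],None,fx=3.2,fy=3.2,interpolation=cv2.INTER_CUBIC)); np.save(f"{n}8.npy",p["pixels"])
    print(n,[(t,[w(d["xyz"],p).round(4).tolist() for d in manip.mark_of(t,p)[:1]]) for t in ("tall_jar","front_mark","carousel_base","lever_pivot")])
E
```

```text
time: 18.9
ee_pos: [0.4603, 0.0314, 0.1147]
tcp_rot: [-1.007, 1.311, 1.008]
ft_force: [2.4, -2.3, -1.4]
grip_width: 0.0254
ang 164.68 r 0.0837 zang+90 164.6 f rad/tan -2.9 1.6 fz -1.4 [-0.85  0.08 -0.1 ] 0.025359034255901178 -1.3992834121890414
163.0 [0.0006 0.0032 0.0062] roll 0.009
164.0 [0.0005 0.0032 0.0025] roll 0.003
165.0 [ 0.0005  0.0032 -0.0012] roll -0.002
166.0 [ 0.0004  0.0032 -0.0049] roll -0.008
side [('tall_jar', [[0.463, 0.036, 0.0354]]), ('front_mark', [[0.4572, 0.0326, 0.03]]), ('carousel_base', [[0.5432, 0.0094, 0.0027]]), ('lever_pivot', [[0.5861, 0.153, 0.0237]])]
top [('tall_jar', [[0.4604, 0.0297, 0.0368]]), ('front_mark', [[0.4561, 0.0324, 0.0379]]), ('carousel_base', [[0.5405, 0.0081, -0.0009]]), ('lever_pivot', [[0.5796, 0.1537, 0.0277]])]
side [('tall_jar', [[0.462, 0.0353, 0.029]]), ('front_mark', [[0.4576, 0.0296, 0.0326]]), ('carousel_base', [[0.5428, 0.0071, 0.0015]]), ('lever_pivot', [[0.5845, 0.1518, 0.0225]])]
top [('tall_jar', [[0.4588, 0.031, 0.0332]]), ('front_mark', [[0.4541, 0.0335, 0.0352]]), ('carousel_base', [[0.5388, 0.009, 0.002]]), ('lever_pivot', [[0.5775, 0.1528, 0.0267]])]
side [('tall_jar', [[0.4612, 0.0326, 0.0322]]), ('front_mark', [[0.4571, 0.0305, 0.0325]]), ('carousel_base', [[0.5401, 0.0086, 0.0015]]), ('lever_pivot', [[0.5849, 0.1528, 0.0207]])]
top [('tall_jar', [[0.4591, 0.0317, 0.0348]]), ('front_mark', [[0.4572, 0.0315, 0.0358]]), ('carousel_base', [[0.5381, 0.0094, -0.0004]]), ('lever_pivot', [[0.5776, 0.1528, 0.0249]])]
```

View pics/side8.png

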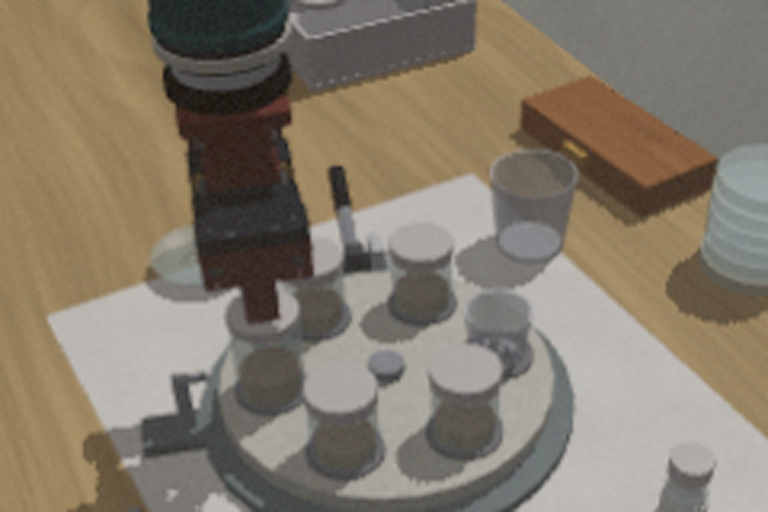

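View pics/top8.png

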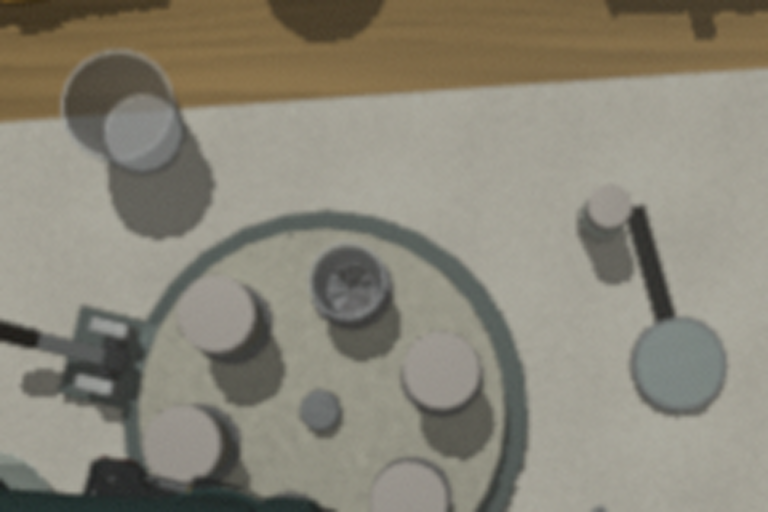

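The jar stands near the post, with the hub at (321,411) and the cup at (350,285) in the top crop. Next I measure the angles more precisely from pixels in the saved top pictures.

```bash
python3 - <<'E'
import cv2,numpy as np
a=cv2.imread("pics/top0.png")
cv2.imwrite("pics/c_post.png",cv2.resize(a[135:300,190:350],None,fx=3.6,fy=3.6,interpolation=cv2.INTER_CUBIC))
b=np.load("top8.npy"); cv2.imwrite("pics/c_now.png",cv2.resize(b[135:285,195:355],None,fx=4,fy=4,interpolation=cv2.INTER_CUBIC))
E
```

```text
(no output)
```

View pics/c_post.png

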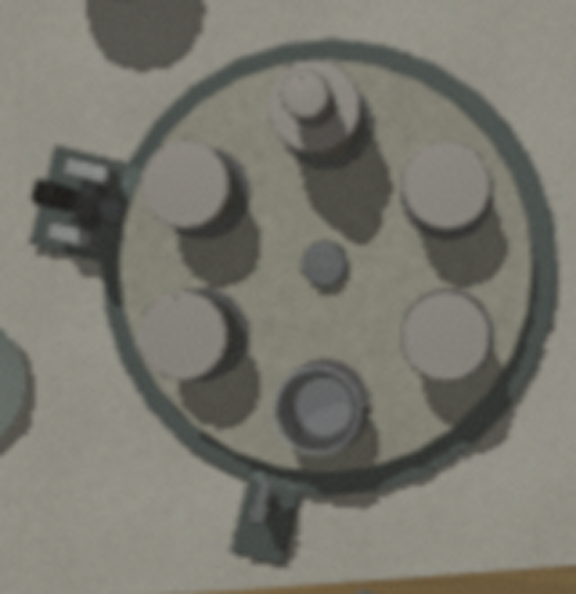

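View pics/c_now.png

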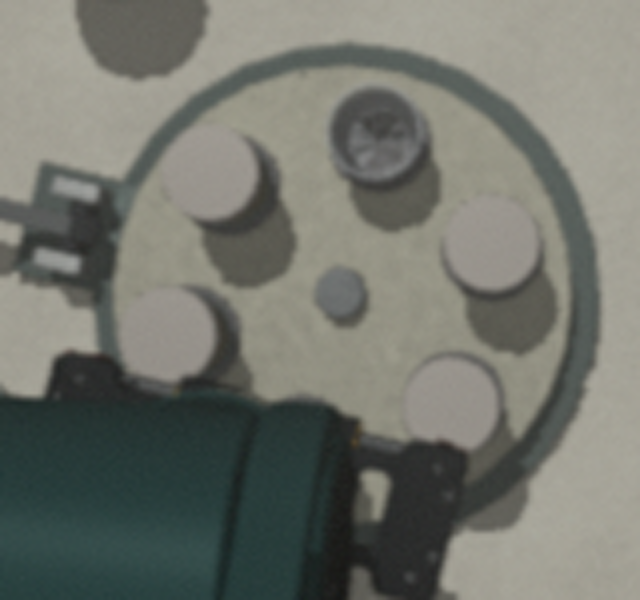

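```bash
cat > lid.py <<'E'
from h import *
p=manip.camera("top")
K=np.array(p["intrinsics"],float);D=np.array(p["D"],float);T=np.array(p["cam_to_world"])
def unp(px,z):
    q=cv2.undistortPoints(np.array(px,float).reshape(-1,1,2),K,D)[:,0]
    r=np.c_[q,np.ones(len(q))]@T[:3,:3].T; return T[:3,3]+r*((z-T[2,3])/r[:,2])[:,None]
def refine(img,pts,rad=12.2):
    g=cv2.GaussianBlur(cv2.resize(img,None,fx=4,fy=4,interpolation=cv2.INTER_CUBIC),(0,0),2)
    g=cv2.cvtColor(g,cv2.COLOR_BGR2GRAY).astype(float)
    G=np.hypot(cv2.Sobel(g,-1,1,0),cv2.Sobel(g,-1,0,1)); out=[]
    th=np.linspace(0,2*np.pi,120)
    for c in pts:
        best=(0,)
        for dx in np.arange(-2,2.1,.25):
            for dy in np.arange(-2,2.1,.25):
                for r in np.arange(rad-1.5,rad+1.5,.25):
                    x=((c[0]+dx+r*np.cos(th)+.5)*4-.5).astype(np.float32);y=((c[1]+dy+r*np.sin(th)+.5)*4-.5).astype(np.float32)
                    v=cv2.remap(G.astype(np.float32),x[None],y[None],1)[0].clip(0,60).mean()
                    if v>best[0]: best=(v,c[0]+dx,c[1]+dy,r)
        out.append(best[1:])
    return np.array(out)
def ana(name,img,lids,cheeks,ks):
    L=refine(img,lids); print(name,L.round(2).tolist())
    W=unp(L[:,:2],.096)[:,:2]; Ch=unp(cheeks,.042)[:,:2]
    C=W.mean(0); m=Ch.mean(0); v=m-C; c=Ch[0]-Ch[1]
    print(" axis",C.round(4)," r lids",np.linalg.norm(W-C,axis=1).round(4)," cheek mid r",np.linalg.norm(v).round(4))
    print(" base post dir from cheek mid",(np.degrees(np.arctan2(v[1],v[0]))+90).round(2)," cheek line",np.degrees(np.arctan2(c[1],c[0])).round(2))
    a=np.degrees(np.arctan2(*(W-C)[:,::-1].T)); print(" jar ang from lids",((a-np.array(ks)+180)%360-180).round(2))
f=lambda x,y:(190+x/3.6,135+y/3.6); h=lambda x,y:(195+x/4,135+y/4)
ana("before",cv2.imread("pics/top0.png"),[f(187,184),f(184,335),f(447,186),f(446,335)],[f(86,170),f(65,234)],[60,120,-60,-120])
ana("now",np.load("top8.npy"),[h(211,174),h(168,334),h(492,246),h(452,403)],[h(76,189),h(57,261)],[-120,-60,120,60])
E
python3 lid.py
```

```text
before [[240.69, 185.61, 11.95], [239.36, 227.81, 12.7], [313.67, 186.67, 11.45], [313.39, 228.06, 11.7]]
 axis [0.5405 0.0094]  r lids [0.085  0.0858 0.0848 0.0851]  cheek mid r 0.1525
 base post dir from cheek mid 164.95  cheek line -18.6
 jar ang from lids [-1.81 -2.06 -2.36 -1.12]
now [[246.75, 177.5, 11.95], [236.0, 218.25, 11.95], [317.5, 195.75, 11.45], [307.75, 235.75, 11.45]]
 axis [0.541 0.009]  r lids [0.0853 0.0854 0.0846 0.0851]  cheek mid r 0.1513
 base post dir from cheek mid 165.14  cheek line -15.18
 jar ang from lids [164.83 164.46 163.92 165.6 ]
```

The top-view fit gives the axis at (0.541,0.009), the jar at 164.7° and the post direction at 165.0°. They agree to within 0.4°, about 0.6 mm. I do a final hold, then check for creep, the lever and the bystanders before handing in.

```bash
python3 -m pendant '0 0 -0.001 0 1; 0 0 -0.001 0 1; 0 0 -0.001 0 1; 0 0 -0.001 0 1' 35
python3 arc2.py 165
python3 - <<'E'
from h import *
p=manip.camera("side")
for t in ("tall_jar","lever_grip","forceps","fine_forceps","dish","cup","vial","loupe"): print(t,[w(d["xyz"],p).round(3).tolist() for d in manip.mark_of(t,p)[:1]])
s=manip.sense(); print(s["time"],s["ft_force"].round(1)); print(manip.close_job())
E
```

```text
time: 20.85
ee_pos: [0.4602, 0.0312, 0.1147]
tcp_rot: [-1.008, 1.31, 1.009]
ft_force: [3.7, -1.5, -1.6]
grip_width: 0.0259
ang 164.81 r 0.0837 zang+90 164.7 f rad/tan -4.0 0.4 fz -1.6 [-0.7  -0.02 -0.06] 0.025883568308093047 -1.4015696675803153
165.0 [ 0.0005  0.0032 -0.0007] roll -0.002
tall_jar [[0.465, 0.035, 0.033]]
lever_grip [[0.595, 0.223, 0.062]]
forceps [[0.416, -0.217, -0.002]]
fine_forceps [[0.318, -0.052, -0.001]]
dish [[0.478, 0.238, -0.003]]
cup [[0.742, 0.137, -0.003]]
vial [[0.667, -0.186, -0.002]]
loupe [[0.571, -0.241, -0.001]]
21.3 [ 3.1 -0.4 -1.8]
the job is handed in; nothing more can be done
None
```

The brake is off, and the tall jar stands in front of the pointer post with its stopper still gripped at 35 N. I handed the job in at 21.3 s; no verdict is reported.

- **Lever:** I gripped it and swung it out to its stop. The last picture puts its grip at (0.595, 0.223, 0.062), which matches the 1.1 rad stop, so it stayed out.
- **Jar position:** The gripper held the stopper at 164.8° around the axis. The top-view fit of the lids gave the jar at 164.7° against 165.0° for the post, an error of about 0.5 mm. Wrist forces at the end were under 5 N.
- **What disagreed:**
  - The network's side-view jar position was about 5 mm off the gripper pose. Its top view and the lid fit agreed with the gripper.
  - The gripper sat about 1 mm inside the expected 85 mm radius, with about 4 N of radial force on the tool.
- **What went wrong on the way:**
  - The carousel turned about 8° while I was moving the lever, before I held the stopper.
  - On the first drag the stopper slid about 8 mm along the pads. I opened the gripper, turned the jaws and regripped, and the rest of the turn went cleanly.
- **Other things on the bench:** All six were detected within a few mm of where they started, which is within the measuring noise.

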